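# Draw down a supply hatch with a hook pole and rest the pole

### The arm

A 7-joint arm with a two-finger parallel gripper is mounted at the origin on the work surface. World frame = base frame: x ahead of the robot, y to its left, z up, the work surface at z = 0. Lengths are in m, angles in rad, forces in N, time in s.
With the tool pointing down it reaches from about 0.425 to 0.95 m from the base axis. Payload 4.7 kg.
Tool frame: the origin (TCP) lies at the very end of the fingers, on their centre line; the grasp point (between the pads) lies 19 mm behind it; z points along the fingers, y is the line along which they close (so a half turn about z gives the same grasp; the last joint's range is limited). The gripper opens to 85 mm and grips with 20 to 120 N. Pads are 22 mm wide; open, the fingers measure 114 mm over their backs; the gripper's body (76 mm by 85 mm) begins 54 mm behind the grasp point. The pads swing forward as they close: fully open they stand 13 mm farther back than shut.
Start: joints at [-1.358, 0.469, -0.049, 1.532, 0.024, 1.141, -0.082], TCP at [0.162, 0.655, 0.231] pointing down, gripper open.
Joint ranges: [-2.59, 2.59], [-0.33, 1.99], [-1.39, 1.29], [0.1, 2.45], [-1.04, 4.18], [0.21, 1.99], [-2.66, 2.66]. Speed limits (rad/s): [2.57, 2.57, 3.14, 3.14, 3.14, 3.14, 3.14].

### API

Orientations are given as a unit quaternion [w, x, y, z].
In Python, from workcell import env, vision gives the robot as it stands. The module is installed in compiled form; this text tells all that it offers.
- The arm moves only by the shell command python3 -m creep 'ROWS'. ROWS is JSON, a list of rows, each an object with "delta_pos": the shift along the world's x, y, z as a fraction of full scale, a list of three; "dr": the turn, a rotation vector about the world's x, y, z as a fraction of full scale, a list of three; "gripper": the closure, from 0 (fully open) to 1 (shut). In form: [{"delta_pos": [x, y, z], "dr": [rx, ry, rz], "gripper": gripper}, ...]. A call has 1 to 12 rows; each row shifts and turns the commanded pose from where the row before left it; what a row does not reach is not made up. Full scale, the value 1, is 2.5 cm for a shift and 0.1 rad for a turn. A row lasts 1/12 s, in which the tool goes at most 41.7 mm and 7.16 degrees, less where a joint would pass 70% of its speed; a pose out of reach is approached as far as the arm can. A call with a number of a shift or a turn outside -1 to 1 is refused whole. A call with a gripper value outside its range is refused whole. The fingers move at their own pace and stop on an object; the grip force is fixed at half the most. Time passes only in rows, so rows that do not move let the fingers close. It gives the time, the measured TCP pose, the force, the opening and the grip force at its end, in the units of the state.
- env.sense(): the state, without advancing time (a new reading comes with each control period).
- vision.camera(name): name is "side" or "top" or "wrist"; returns a dict with "image" (384x512x3 uint8, red, green, blue), "fov_y" (degrees; the focal length in pixels is half the picture's height over the tangent of half this angle, whatever the lens; pixels are square), "cx", "cy" (the principal point, pixels), "dist" ([k1, k2, p1, p2, k3] as OpenCV has them; the pictures are not rectified), "R" (3x3) and "t" (3): a world point X has camera coordinates R X + t. Camera axes: x right, y down, z forward; pixel columns grow to the right and rows downward; lengths in m; the calibration is good to about 2 mm. A picture is of the moment at which its call begins. There is no depth.
- env.hand_in(): hands the job in; it is judged then, once.
The state is a dict: "time": time; "joints": joint angles; "qd": joint speeds; "effort": joint torques, N m; "eef_pos": TCP position; "tcp_rot": TCP orientation; "force": force on the tool from outside, world axes, zero at the start; "torque": the same for the moment, N m; "gripper_width": finger opening in m; "grasp_force": force on a finger pad.
Only numpy, scipy, OpenCV 4.12 (cv2) and the standard library are available. Lean on these libraries where they do the work, as an engineer would, in place of code of your own. Each camera call takes 0.05 s, during which the arm holds its last target. There are 200 camera calls.

### The job

Pick up the hook pole, put its hook through the eye on the supply cabinet's high hatch and ease the hatch all the way down with it, keeping the hook in the eye so that the hatch never drops. Then unhook the pole and lay it across its two forked rests, lowering it right down into both forks before letting go, with its middle roughly midway between them, either way round. Touch the cabinet and hatch only with the pole, and leave the tube rack, glove box and pump bottle where they stand.

Things in the scene. Friction and masses are not known exactly. Their poses are not given: they have to be found in the camera images.
- cabinet: White steel cabinet, 200 deep (its x) x 260 wide (its y) x 330 high, fixed at a varying place and yaw. Origin: centre of its underside; its front faces its own -x. Below 190 closed drawers, above a stock space shut by the grey hatch: a plate 8 thick, 246 wide, 116 high, its outer face 8 in front of the cabinet's front.
- hatch (a joint): Hatch angle, rad: 0 shut (upright), 1.57 fully down (level, at a stop); starts at 0 to 0.2. Hinged at its lower edge, the top swings outward (cabinet -x) and down. The hinge's friction holds it below about 0.4; beyond, it falls by its own weight (0.45 kg) unless held back by the hook in the eye. 1 to 3 N on the eye moves it.
- hinge (a point): Middle of the hatch's hinge line, fixed on the cabinet, 200 above the table. Axes as the cabinet's: the hinge line runs along y, z is up, -x is outward.
- eye (a point): Centre of the steel eye on the hatch's outer face, mid-width. In the hatch's frame (axes as the cabinet's when shut) 32 in front (-x) of the hinge line and 95 above it, 28 off the face; it turns with the hatch. A ring of 5 mm bar, hole 21 wide; the hole runs along the hinge line (y) and is open from both sides.
- pole: Loose hook pole lying flat: aluminium square tube 16 x 16, 260 long along its x; an 8 mm round steel rod leaves its +x end on the axis for 30, then bends square to its -y side for 42 (L-shaped hook, level as the pole lies). Mass 0.12 to 0.20 kg. Origin: on the underside, below the tube's middle; z up.
- pole_mid (a point): Middle of the pole's square tube, on its axis (8 above its underside). Axes as the pole's.
- hook (a point): Middle of the hook's bent arm, the part that goes through the eye: 160 ahead (+x) of pole_mid and 22 to its -y side, on the same level. The arm runs along the pole's y; its free end is 24 farther to -y (4 rounding included), the tube's axis 22 to +y.
- rests: Dark steel pole stand, fixed: base plate 220 x 80 x 12 and two posts 160 apart along its x (at x = +-80), 18 thick along x, 42 wide along y, each with an open-topped fork: slot 26 wide, floor 100 above the table, tines rising 22 above it. Origin: centre of its underside.
- rest_mid (a point): Midway between the two forks at the height of their slot floors, 100 above the table. Axes as the stand's: x runs from fork to fork, z up.
- tube_rack: Bystander: white foam tube rack 200 (x) x 100 (y) x 35 with capped tubes standing to 102 high. On one long side of the pole. Origin: centre of underside.
- glove_box: Bystander: carton of gloves, 220 (x) x 105 (y) x 65 (a tuft of glove to 77). On the other long side of the pole. Origin: centre of underside.
- pump_bottle: Bystander: clear pump bottle, 62 diameter, 181 high, beside the rests. Origin: centre of underside.
Not all that is in view belongs to the job. Leave any turquoise look-alike of the rests alone.

How it is judged:
On the way, in this order (a step that is already met when the one before it is completed fails the run):
1. the hook's arm is through the eye of the still raised hatch (distance between hook and eye below 0.02 m and value of joint hatch below 0.6 rad), for 0.1 s.
2. the hatch is past 1.1 rad with the hook still in the eye (distance between hook and eye below 0.025 m and value of joint hatch above 1.1 rad), for 0.05 s.
3. the hatch is fully down and the hook is out of the eye (value of joint hatch above 1.45 rad and distance between hook and eye above 0.03 m), for 0.1 s.
4. the pole is down in both forks (within 10 mm of their floors) while the fingers still hold it (x of pole_mid in the frame of rest_mid between -0.035 and 0.035 m and y of pole_mid in the frame of rest_mid between -0.012 and 0.012 m and z of pole_mid in the frame of rest_mid between 0.003 and 0.018 m and contact force between the fingers and pole above 1 N), for 0.05 s.
At the end, for the whole second after the job is handed in: The hatch is down (joint above 1.45 rad) and the pole lies at rest in both forks: its middle within 35 mm of midway along the stand and 12 mm across it, its axis 3 to 14 mm above the slot floors, and within 0.08 rad of the line of the forks, either way round (value of joint hatch above 1.45 rad and x of pole_mid in the frame of rest_mid between -0.035 and 0.035 m and y of pole_mid in the frame of rest_mid between -0.012 and 0.012 m and z of pole_mid in the frame of rest_mid between 0.003 and 0.014 m and angle between the x axis of pole and the x axis of rests, either way round below 0.08 rad and linear speed of pole below 0.02 m/s); the robot touches nothing.
It fails at once if the hatch is dropped or slammed (swings down faster than 3.5 rad/s) (velocity of joint hatch above 3.5 rad/s).
It fails at once if the arm or fingers press on the cabinet or its hatch (contact force between any of the fingers, the arm and cabinet above 1 N).
It fails at once if the tube rack is shifted more than 25 mm or tipped (distance of tube_rack from where it was at the start of the episode above 0.025 m or angle between tube_rack's own z axis and vertical above 0.25 rad).
It fails at once if the glove box is shifted more than 25 mm or tipped (distance of glove_box from where it was at the start of the episode above 0.025 m or angle between glove_box's own z axis and vertical above 0.25 rad).
It fails at once if the pump bottle is shifted more than 25 mm or tipped (distance of pump_bottle from where it was at the start of the episode above 0.025 m or angle between pump_bottle's own z axis and vertical above 0.25 rad).
It also fails if it takes over 53 s, if anything falls off the work surface, if the arm or the gripper's body presses on something with over 40 N, if the wrist force passes 120 N, or if a joint passes its speed limit or range.

## Working session

There is one attempt and no reset: what is moved stays moved. The work goes in short steps, Python scripts to look and compute and a shell command to move; the robot and the scene stay as the last step left them, time stands still between calls to the robot, and variables do not carry over. Pictures are saved under pics/ and viewed, at most 10 in all, crops included, and the job is handed in when it is done.

```bash
mkdir -p pics
cat > h.py <<'E'
import numpy as np, cv2, json
from workcell import env, vision
def cam(n,save=None):
    c=vision.camera(n); c['R']=np.array(c['R']);c['t']=np.array(c['t'])
    f=192/np.tan(np.radians(c['fov_y'])/2); c['K']=np.array([[f,0,c['cx']],[0,f,c['cy']],[0,0,1.]])
    c['D']=np.array(c['dist'],float)
    if save: cv2.imwrite('pics/'+save+'.png',c['image'][:,:,::-1])
    return c
def ray(c,uv):
    p=cv2.undistortPoints(np.array(uv,float).reshape(-1,1,2),c['K'],c['D']).reshape(-1,2)
    d=np.c_[p,np.ones(len(p))]@c['R']
    return -c['R'].T@c['t'], d
def onz(c,uv,z):
    o,d=ray(c,uv); return o+d*((z-o[2])/d[:,2])[:,None]
def proj(c,X):
    return cv2.projectPoints(np.array(X,float).reshape(-1,1,3),cv2.Rodrigues(c['R'])[0],c['t'],c['K'],c['D'])[0].reshape(-1,2)
def tri(c1,u1,c2,u2):
    o1,d1=ray(c1,[u1]);o2,d2=ray(c2,[u2]);d1=d1[0];d2=d2[0]
    s=np.linalg.lstsq(np.c_[d1,-d2],o2-o1,rcond=None)[0]
    a=o1+s[0]*d1;b=o2+s[1]*d2
    return (a+b)/2,np.linalg.norm(a-b)
E
python3 - <<'E'
from h import *
a=cam('top','top0');b=cam('side','side0')
for c in(a,b): print(-c['R'].T@c['t'],c['R'][2],c['fov_y'])
s=env.sense();print(s['time'],s['eef_pos'],s['tcp_rot'],s['gripper_width'])
E
```

```text
[ 0.36339752 -0.07529718  1.44905167] [ 0.06190705  0.00818846 -0.99804833] 53.1692422761723
[-0.25302208 -0.12238768  1.23335416] [ 0.56296396  0.02795646 -0.82600848] 54.447525698402984
0.1 [0.16150747 0.65486242 0.23037474] [-6.76148627e-05  1.20586491e-01  9.92702445e-01 -8.65441752e-04] 0.08536469317406724
```

View pics/top0.png

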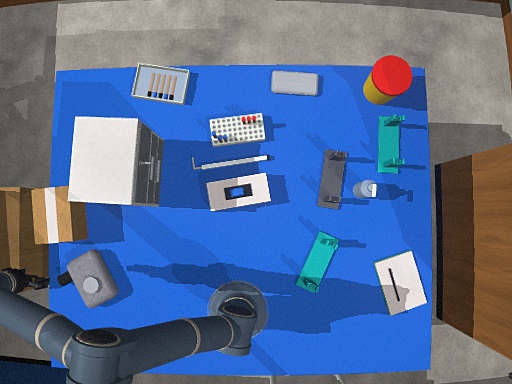

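View pics/side0.png

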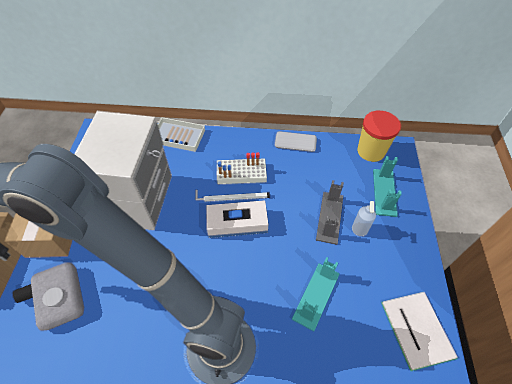

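The top view shows the cabinet at (115,160) facing right, with its eye near (147,165). The pole lies from (195,165) to (270,157), hook end left, between the rack (237,128) and the glove box (238,192).

Three things could be the rests: the dark stand at (332,180), a turquoise one at (318,262) and a turquoise one at (390,143). The dark steel stand with the bottle (366,188) beside it fits; the turquoise two are look-alikes. I'll confirm that in a crop.

Run:
```python
import cv2,numpy as np
a=cv2.imread('pics/top0.png');b=cv2.imread('pics/side0.png')
r=lambda i,x,y,w,h,k:cv2.resize(i[y:y+h,x:x+w],None,fx=k,fy=k,interpolation=cv2.INTER_CUBIC)
cv2.imwrite('pics/c1.png',np.vstack([r(a,110,105,180,74,4.4)[:, :792],r(b,110,130,180,60,4.4)[:,:792]]))
cv2.imwrite('pics/c2.png',np.hstack([r(a,300,135,100,85,4),r(b,300,165,100,85,4)]))
```

```text
(no output)
```

View pics/c1.png

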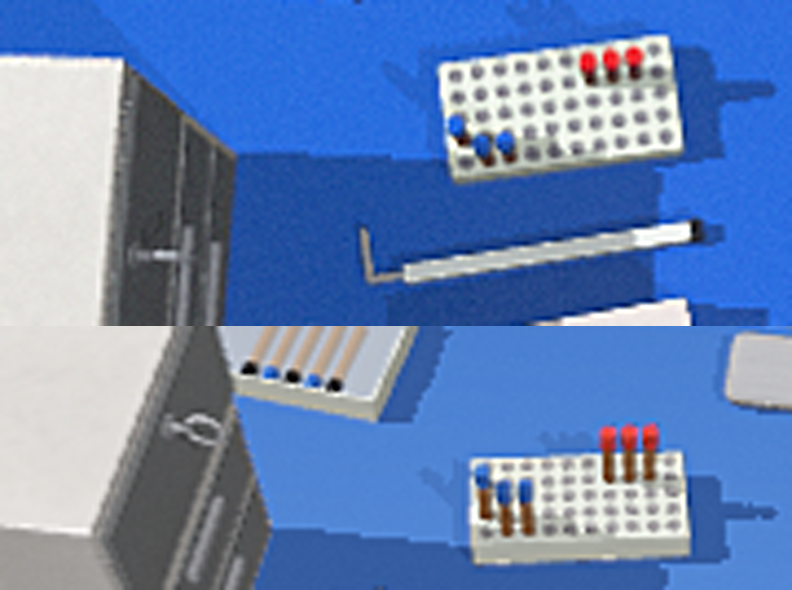

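View pics/c2.png

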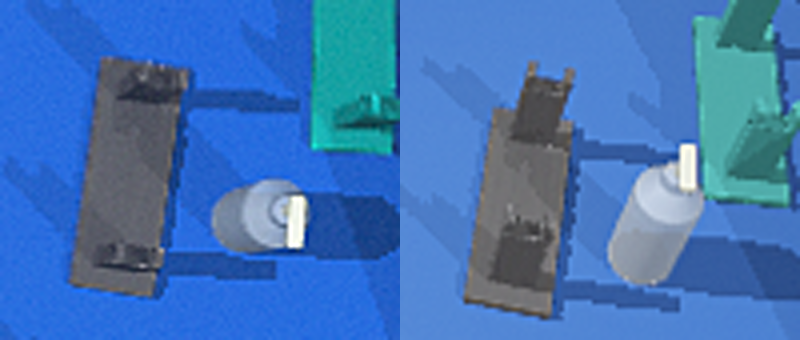

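The first crop shows the eye's ring edge-on at top-image pixel (146.6,163) and at side-image pixel (156,153.4). The pole's bend is at crop (370,281), its arm tip at (363,230) and its tube from (404,274) to (703,232). The second crop confirms the dark stand with two forks and the bottle beside it, so that is the rests.

Run:
```python
from h import *
a=cam('top');b=cam('side');np.set_printoptions(precision=4,suppress=True)
A=lambda l:[(110+x/4.4,105+y/4.4) for x,y in l]
print('eye',tri(a,A([(161,255)])[0],b,(110+203/4.4,130+(429-325.6)/4.4)))
p=onz(a,A([(404,274),(703,232),(370,281),(363,230)]),.008);print('pole',p, np.linalg.norm(p[0]-p[1]))
d=p[0]-p[1];print('yaw',np.arctan2(d[1],d[0]),'mid',(p[0]+p[1])/2)
print('rack edge z.035',onz(a,A([(455,180),(682,150),(440,64),(668,36)]),.035))
hsv=cv2.cvtColor(a['image'],cv2.COLOR_RGB2HSV)
def quad(m,x0,y0,x1,y1):
    k=np.zeros_like(m);k[y0:y1,x0:x1]=m[y0:y1,x0:x1]
    cs,_=cv2.findContours(k,cv2.RETR_EXTERNAL,cv2.CHAIN_APPROX_NONE);c=max(cs,key=cv2.contourArea)
    return cv2.boxPoints(cv2.minAreaRect(c))
w=((hsv[...,1]<70)&(hsv[...,2]>150)).astype(np.uint8)
q=quad(w,200,165,285,215);print('glove px',q,onz(a,q,.065))
q=quad(w,60,105,145,215);print('cab px',q);c=onz(a,q,.33);print(c)
q=np.array([(103,57),(188,72),(155,297),(70,284)])/4+[300,135]
r=onz(a,q,.012);print('rests',r,r.mean(0)); d=r[0]+r[1]-r[2]-r[3];print(np.arctan2(d[1],d[0]),np.linalg.norm(d)/2,np.linalg.norm(r[0]-r[1]))
f=onz(a,np.array([(152,80),(130,254)])/4+[300,135],.118);print('forks',f,f.mean(0),np.linalg.norm(f[0]-f[1]))
print('bottle cap',tri(a,(300+285/4,135+210/4),b,(300+287/4-100,165+165/4)))
print('bottle base right',onz(a,[(300+235/4,135+225/4)],.05), onz(b,[(300+(640-400)/4,165+265/4)],.0))
```

```text
eye (array([0.5214, 0.2608, 0.2933]), np.float64(0.00761297006951967))
pole [[ 0.5418  0.135   0.008 ]
 [ 0.5772 -0.1228  0.008 ]
 [ 0.5359  0.1644  0.008 ]
 [ 0.5803  0.171   0.008 ]] 0.26015590331063115
yaw 1.7073926145167548 mid [0.5595 0.0061 0.008 ]
rack edge z.035 [[ 0.6186  0.0883  0.035 ]
 [ 0.6435 -0.1044  0.035 ]
 [ 0.7193  0.1021  0.035 ]
 [ 0.7425 -0.093   0.035 ]]
glove px [[205.8899 182.367 ]
 [265.4789 172.0037]
 [270.4183 200.4055]
 [210.8293 210.7688]] [[ 0.4795  0.1113  0.065 ]
 [ 0.5166 -0.105   0.065 ]
 [ 0.4135 -0.1225  0.065 ]
 [ 0.3765  0.0929  0.065 ]]
cab px [[ 67.0952 200.5369]
 [ 73.9565 113.0554]
 [137.6626 118.052 ]
 [130.8013 205.5334]]
[[0.4039 0.5011 0.33  ]
 [0.6739 0.4898 0.33  ]
 [0.6529 0.2851 0.33  ]
 [0.3893 0.2998 0.33  ]]
rests [[ 0.609  -0.3355  0.012 ]
 [ 0.5948 -0.4168  0.012 ]
 [ 0.3814 -0.3814  0.012 ]
 [ 0.3939 -0.301   0.012 ]] [ 0.4948 -0.3587  0.012 ]
-0.16164098106352673 0.2170797385753427 0.08252936996431601
forks [[ 0.5705 -0.3594  0.118 ]
 [ 0.4176 -0.3373  0.118 ]] [ 0.4941 -0.3483  0.118 ] 0.15453145172548888
bottle cap (array([ 0.3692, -0.2544,  0.398 ]), np.float64(0.29231620563079863))
bottle base right [[ 0.4467 -0.4488  0.05  ]] [[ 0.4453 -0.4685  0.    ]]
```

```bash
python3 -m creep '[{"delta_pos":[0.395,-0.917,0.633],"dr":[0,0,-0.325],"gripper":0.5},{"delta_pos":[0.395,-0.917,0.633],"dr":[0,0,-0.325],"gripper":0.5},{"delta_pos":[0.395,-0.917,0.633],"dr":[0,0,-0.325],"gripper":0.5},{"delta_pos":[0.395,-0.917,0.633],"dr":[0,0,-0.325],"gripper":0.5},{"delta_pos":[0.395,-0.917,0.633],"dr":[0,0,-0.325],"gripper":0.5},{"delta_pos":[0.395,-0.917,0.633],"dr":[0,0,-0.325],"gripper":0.5},{"delta_pos":[0.395,-0.917,0.633],"dr":[0,0,-0.325],"gripper":0.5},{"delta_pos":[0.395,-0.917,0.633],"dr":[0,0,-0.325],"gripper":0.5},{"delta_pos":[0.395,-0.917,0.633],"dr":[0,0,-0.325],"gripper":0.5},{"delta_pos":[0.395,-0.917,0.633],"dr":[0,0,-0.325],"gripper":0.5},{"delta_pos":[0.395,-0.917,0.633],"dr":[0,0,-0.325],"gripper":0.5},{"delta_pos":[0.395,-0.917,0.633],"dr":[0,0,-0.325],"gripper":0.5}]'
```

```text
time: 1.2
eef_pos: [0.2803, 0.3789, 0.4219]
tcp_rot: [-0.0, 0.311, 0.95, 0.0]
force: [0.2, 0.0, 0.0]
gripper_width: 0.0428
grasp_force: 0.0
```

Tracking is accurate, so I'll go above the pole.

```bash
python3 -m creep '[{"delta_pos":[0.78,-0.94,-0.5],"dr":[0,0,-0.573],"gripper":0.5},{"delta_pos":[0.78,-0.94,-0.5],"dr":[0,0,-0.573],"gripper":0.5},{"delta_pos":[0.78,-0.94,-0.5],"dr":[0,0,-0.573],"gripper":0.5},{"delta_pos":[0.78,-0.94,-0.5],"dr":[0,0,-0.573],"gripper":0.5},{"delta_pos":[0.78,-0.94,-0.6],"dr":[0,0,-0.573],"gripper":0.5},{"delta_pos":[0.78,-0.94,-0.6],"dr":[0,0,-0.573],"gripper":0.5},{"delta_pos":[0.78,-0.94,-0.6],"dr":[0,0,-0.573],"gripper":0.5}]' >/dev/null; python3 -m creep '[{"delta_pos":[0.78,-0.94,-0.7],"dr":[0,0,-0.573],"gripper":0.5},{"delta_pos":[0.78,-0.94,-0.7],"dr":[0,0,-0.573],"gripper":0.5},{"delta_pos":[0.78,-0.94,-0.7],"dr":[0,0,-0.573],"gripper":0.5},{"delta_pos":[0.78,-0.94,-0.7],"dr":[0,0,-0.573],"gripper":0.5},{"delta_pos":[0.78,-0.94,-0.7],"dr":[0,0,-0.573],"gripper":0.5},{"delta_pos":[0.78,-0.94,-0.7],"dr":[0,0,-0.573],"gripper":0.5},{"delta_pos":[0.78,-0.94,-0.7],"dr":[0,0,-0.573],"gripper":0.5},{"delta_pos":[0,0,0],"dr":[0,0,0],"gripper":0.5}]'
python3 - <<'E'
from h import *
c=cam('wrist','w1');s=env.sense();print(s['eef_pos'],s['tcp_rot'],s['joints'])
print(proj(c,[[.5418,.135,.008],[.5772,-.1228,.008],[.5534,.0507,.016]]))
E
```

```text
time: 2.45
eef_pos: [0.5539, 0.0451, 0.2006]
tcp_rot: [0.001, 0.661, 0.751, -0.003]
force: [0.0, -0.4, 0.8]
gripper_width: 0.0426
grasp_force: 0.0
[0.55303875 0.04789819 0.20177579] [-1.92484654e-04  6.59265814e-01  7.51906571e-01 -2.24894918e-03] [-0.58669243  0.3283188   0.53293576  1.8775945  -0.1936787   0.99081879
  0.16130168]
[[255.05341798  88.23673469]
 [256.6934674  304.82553297]
 [255.71078176 170.11914094]]
```

View pics/w1.png

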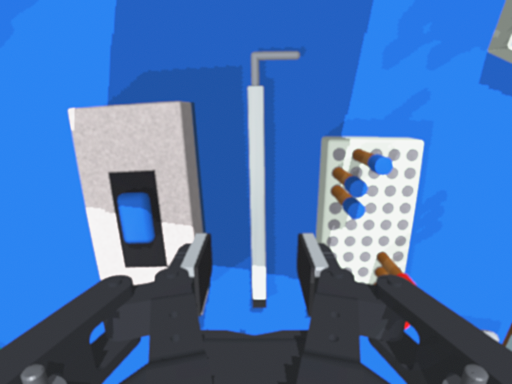

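Wrist view: the tube runs from (256,87) to (259,305), centred between the fingers, with the hook at the top, (255,55) to (299,55). The measured pose agrees within 2 mm. Descending to grasp.

```bash
python3 -m creep '[{"delta_pos":[0.06,0.1,-0.9],"dr":[0,0,0.14],"gripper":0.5},{"delta_pos":[0,0,-1],"dr":[0,0,0],"gripper":0.5},{"delta_pos":[0,0,-1],"dr":[0,0,0],"gripper":0.5},{"delta_pos":[0,0,-1],"dr":[0,0,0],"gripper":0.5},{"delta_pos":[0,0,-1],"dr":[0,0,0],"gripper":0.5},{"delta_pos":[0,0,-1],"dr":[0,0,0],"gripper":0.5},{"delta_pos":[0,0,-1],"dr":[0,0,0],"gripper":0.5},{"delta_pos":[0,0,-0.6],"dr":[0,0,0],"gripper":0.5},{"delta_pos":[0,0,-0.4],"dr":[0,0,0],"gripper":0.5},{"delta_pos":[0,0,0],"dr":[0,0,0],"gripper":0.5}]'
```

```text
time: 3.33
eef_pos: [0.5532, 0.0549, 0.0049]
tcp_rot: [-0.001, 0.651, 0.759, -0.001]
force: [-0.7, -0.7, -0.0]
gripper_width: 0.0426
grasp_force: 0.0
```

```bash
python3 -m creep '[{"delta_pos":[0,0,-0.1],"dr":[0,0,0],"gripper":0.7},{"delta_pos":[0,0,0],"dr":[0,0,0],"gripper":1},{"delta_pos":[0,0,0],"dr":[0,0,0],"gripper":1},{"delta_pos":[0,0,0],"dr":[0,0,0],"gripper":1},{"delta_pos":[0,0,0],"dr":[0,0,0],"gripper":1},{"delta_pos":[0,0,0],"dr":[0,0,0],"gripper":1}]'; python3 -m creep '[{"delta_pos":[0,0,0.3],"dr":[0,0,0],"gripper":1},{"delta_pos":[0,0,0.8],"dr":[0,0,0],"gripper":1},{"delta_pos":[0,0,1],"dr":[0,0,0],"gripper":1},{"delta_pos":[0,0,1],"dr":[0,0,0],"gripper":1},{"delta_pos":[0,0,1],"dr":[0,0,0],"gripper":1},{"delta_pos":[0,0,1],"dr":[0,0,0],"gripper":1},{"delta_pos":[0,0,1],"dr":[0,0,0],"gripper":1},{"delta_pos":[0,0,0],"dr":[0,0,0],"gripper":1}]'
python3 - <<'E'
from h import *
a=cam('wrist');b=cam('side');r=lambda i,x,y,w,h,k:cv2.resize(i[y:y+h,x:x+w],None,fx=k,fy=k,interpolation=cv2.INTER_CUBIC)
c=cam('top')
cv2.imwrite('pics/m1.png',np.vstack([np.hstack([r(a['image'],100,0,260,200,1.5),r(b['image'],160,120,130,100,3)]),r(c['image'],110,105,195,74,4)])[:,:,::-1])
s=env.sense();print(s['eef_pos'],s['tcp_rot'],s['gripper_width'])
E
```

```text
time: 3.83
eef_pos: [0.5554, 0.0541, 0.005]
tcp_rot: [0.0, 0.652, 0.758, 0.001]
force: [-0.7, 0.1, 6.0]
gripper_width: 0.0141
grasp_force: 61.7
time: 4.5
eef_pos: [0.5575, 0.0536, 0.1613]
tcp_rot: [0.003, 0.652, 0.758, 0.004]
force: [1.3, 0.1, -0.5]
gripper_width: 0.0143
grasp_force: 60.7
[0.55371622 0.05390211 0.15575146] [-5.04964637e-04  6.51774233e-01  7.58412824e-01 -2.86659490e-04] 0.01395614515717565
```

View pics/m1.png

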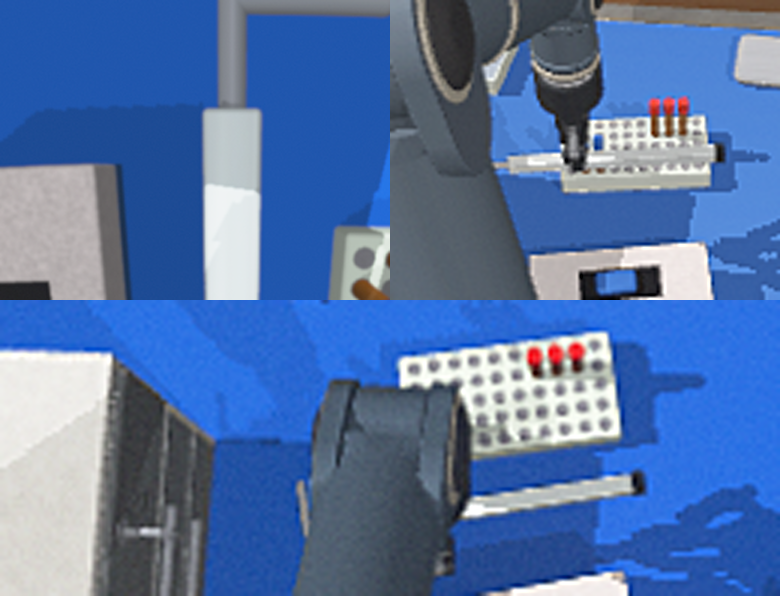

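The pole is held: the tube's front end is at about (254,72) in the wrist image and the tail is visible in the top view. Next I'll check how it sits in the grip by comparing the level prediction with the pixels.

Run:
```python
from h import *
from scipy.spatial.transform import Rotation as Ro
np.set_printoptions(precision=4,suppress=True)
a=cam('wrist','w2');s=env.sense();T=np.array(s['eef_pos']);q=s['tcp_rot'];Rt=Ro.from_quat([q[1],q[2],q[3],q[0]]).as_matrix()
print(T,'tool y',Rt[:,1],'tool x',Rt[:,0],'cam in tool',Rt.T@(-a['R'].T@a['t']-T),'fwd in tool',Rt.T@a['R'][2])
ya=np.arctan2(Rt[1,1],Rt[0,1]); yp=ya+np.pi/2; d=np.array([np.cos(yp),np.sin(yp),0]);n=np.array([-d[1],d[0],0])
for zo in(.003,.006):
  m=T-.048*d+[0,0,zo]
  print(yp,proj(a,[m+.13*d+.008*n+[0,0,.008],m+.13*d-.008*n+[0,0,.008],m+.16*d+[0,0,.0],m+.16*d-.022*n]))
g=cv2.cvtColor(a['image'],cv2.COLOR_RGB2GRAY)
for r in (5,30,90,120,150): 
  x=g[r].astype(int);print(r,[(i,x[i+1]-x[i-1]) for i in range(225,290) if abs(x[i+1]-x[i-1])>35])
x=g[:,250].astype(int);print([(i,x[i+1]-x[i-1]) for i in range(1,120) if abs(x[i+1]-x[i-1])>25])
x=g[:,310].astype(int);print([(i,x[i+1]-x[i-1]) for i in range(1,60) if abs(x[i+1]-x[i-1])>25])
```

```text
[0.5533 0.0538 0.1551] tool y [ 0.9886  0.1504 -0.0025] tool x [-0.1504  0.9886  0.0001] cam in tool [ 0.0682 -0.0006 -0.1429] fwd in tool [-0.2654  0.0014  0.9641]
1.7217588446065737 [[235.3768  76.8058]
 [274.6671  76.8244]
 [255.0558   4.1445]
 [307.9569   4.6539]]
1.7217588446065737 [[234.9234  75.9846]
 [275.1482  76.0037]
 [255.0699   1.692 ]
 [309.1849   2.2328]]
5 []
30 []
90 [(234, np.int64(61)), (235, np.int64(79)), (236, np.int64(53)), (272, np.int64(-47)), (273, np.int64(-60)), (274, np.int64(-52))]
120 [(234, np.int64(43)), (235, np.int64(72)), (236, np.int64(67)), (237, np.int64(38)), (272, np.int64(-51)), (273, np.int64(-62)), (274, np.int64(-46))]
150 [(234, np.int64(50)), (235, np.int64(105)), (236, np.int64(109)), (237, np.int64(55)), (271, np.int64(-43)), (272, np.int64(-88)), (273, np.int64(-94)), (274, np.int64(-56))]
[(72, np.int64(43)), (73, np.int64(42)), (74, np.int64(27))]
[]
```

```bash
python3 -m creep '[{"delta_pos":[-0.58,0.48,0.685],"dr":[0,0,-0.26],"gripper":1},{"delta_pos":[-0.58,0.48,0.685],"dr":[0,0,-0.26],"gripper":1},{"delta_pos":[-0.58,0.48,0.685],"dr":[0,0,-0.26],"gripper":1},{"delta_pos":[-0.58,0.48,0.685],"dr":[0,0,-0.26],"gripper":1},{"delta_pos":[-0.58,0.48,0.685],"dr":[0,0,-0.26],"gripper":1},{"delta_pos":[-0.58,0.48,0.685],"dr":[0,0,-0.26],"gripper":1},{"delta_pos":[-0.58,0.48,0.685],"dr":[0,0,-0.26],"gripper":1},{"delta_pos":[-0.58,0.48,0.685],"dr":[0,0,-0.26],"gripper":1},{"delta_pos":[0,0,0],"dr":[0,0,0],"gripper":1},{"delta_pos":[0,0,0],"dr":[0,0,0],"gripper":1}]'
python3 - <<'E'
from h import *
a=cam('wrist');b=cam('side');r=lambda i,x,y,w,h,k:cv2.resize(i[y:y+h,x:x+w],None,fx=k,fy=k,interpolation=cv2.INTER_CUBIC)
c=cam('top')
cv2.imwrite('pics/m2.png',np.vstack([np.hstack([r(b['image'],130,130,80,60,5),r(c['image'],120,140,80,60,5)]),r(a['image'],100,0,400,150,2)])[:,:,::-1])
s=env.sense();print(s['eef_pos'],s['tcp_rot'],s['gripper_width'])
E
```

```text
time: 5.53
eef_pos: [0.4379, 0.1504, 0.2927]
tcp_rot: [-0.0, 0.726, 0.688, -0.0]
force: [-0.5, -0.5, -2.3]
gripper_width: 0.0139
grasp_force: 60.7
[0.4383645  0.14874421 0.29178184] [ 1.89138118e-05  7.27484896e-01  6.86122104e-01 -1.47779374e-03] 0.013940734473363841
```

View pics/m2.png

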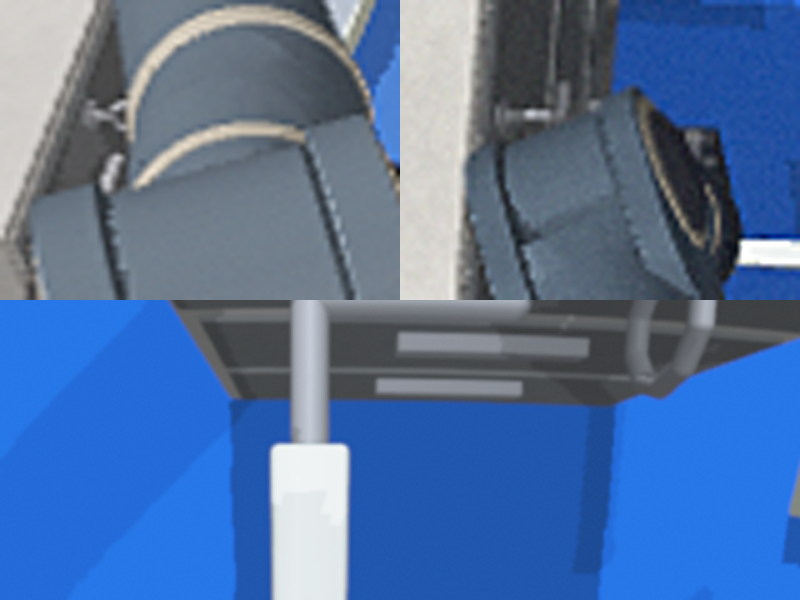

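The side and top views are mostly blocked by the arm. In the wrist view the ring's lower arc spans u≈414 to 458, with its lowest point near (428,40). The hook arm runs along row 2 to its tip at u≈364. I'll compare those with predictions.

```bash
python3 - <<'E'
from h import *
np.set_printoptions(precision=1,suppress=True)
a=cam('wrist');s=env.sense();T=np.array(s['eef_pos']);q=s['tcp_rot']
ya=2*np.arctan2(q[2],q[1])-np.pi/2; yp=ya+np.pi/2; print(T,'yaw',round(yp,3))
d=np.array([np.cos(yp),np.sin(yp),0]);n=np.array([-d[1],d[0],0])
h=T+.1135*d-.022*n+[0,0,.002]
print('hook',np.round(h,4),proj(a,[h,h-.024*n,h+.022*n-.030*d,h+.022*n-.03*d+.008*n+[0,0,.008],h+.022*n-.03*d-.008*n+[0,0,.008]]))
th=np.linspace(0,2*np.pi,400)
for rr in (.013,):
 for E in ([.520,.259,.294],[.520,.255,.294],[.520,.259,.288],[.520,.252,.291],[.525,.259,.294]):
  P=np.array(E)+np.outer(np.cos(th),[.056*rr,.998*rr,0])+np.outer(np.sin(th),[0,0,rr])
  p=proj(a,P); k=p[:,1].argmax(); w=p[np.abs(p[:,1]-10)<1.5]
  print(E,'low',p[k],'at row10',w[:,0].min() if len(w) else None,w[:,0].max() if len(w) else None,'centre',proj(a,[E]))
E
python3 - <<'E'
import cv2
i=cv2.imread('pics/m2.png');cv2.imwrite('pics/m3.png',cv2.resize(i[300:400,480:760],None,fx=2.8,fy=2.8,interpolation=cv2.INTER_CUBIC))
E
```

```text
[0.4 0.1 0.3] yaw 1.512
hook [0.5 0.3 0.3] [[310.    0.4]
 [366.8   2.2]
 [256.7  74.8]
 [237.2  72.6]
 [276.6  72.7]]
[0.52, 0.259, 0.294] low [427.1  34.9] at row10 417.81593340961035 447.449870644185 centre [[432.8   2.5]]
[0.52, 0.255, 0.294] low [427.2  44.4] at row10 418.8479603682492 449.65892382905884 centre [[432.6  12.3]]
[0.52, 0.259, 0.288] low [420.4  37.8] at row10 412.01686376788894 440.2096987073746 centre [[425.6   6.7]]
[0.52, 0.252, 0.291] low [423.7  52.7] at row10 417.85332160174073 445.9330040544142 centre [[428.7  21.4]]
[0.525, 0.259, 0.294] low [438.   34.8] at row10 427.9977211782929 459.1549779004558 centre [[443.8   2.6]]
```

View pics/m3.png

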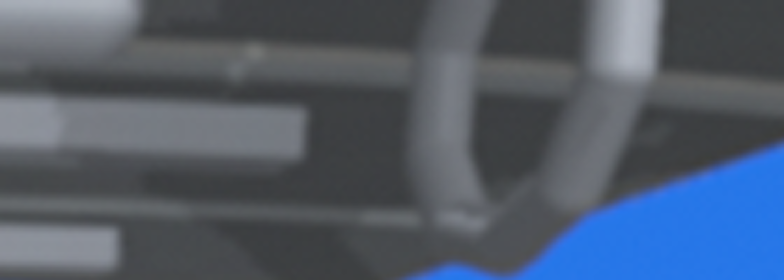

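The eye is at about (0.521, 0.2575, 0.2945) and the hook is in line within about 2 mm. Inserting along +x.

```bash
python3 -m creep '[{"delta_pos":[0.36,-0.03,0],"dr":[0,0,0],"gripper":1},{"delta_pos":[0.36,-0.03,0],"dr":[0,0,0],"gripper":1},{"delta_pos":[0.36,-0.03,0],"dr":[0,0,0],"gripper":1},{"delta_pos":[0.36,-0.03,0],"dr":[0,0,0],"gripper":1},{"delta_pos":[0.36,-0.03,0],"dr":[0,0,0],"gripper":1},{"delta_pos":[0.36,-0.03,0],"dr":[0,0,0],"gripper":1},{"delta_pos":[0,0,0],"dr":[0,0,0],"gripper":1},{"delta_pos":[0,0,0],"dr":[0,0,0],"gripper":1}]'
python3 - <<'E'
from h import *
a=cam('wrist');r=lambda i,x,y,w,h,k:cv2.resize(i[y:y+h,x:x+w],None,fx=k,fy=k,interpolation=cv2.INTER_CUBIC)
cv2.imwrite('pics/m4.png',r(a['image'],200,0,200,100,4)[:,:,::-1])
s=env.sense();print(s['eef_pos'],s['force'],s['torque'])
E
```

```text
time: 6.4
eef_pos: [0.493, 0.1451, 0.293]
tcp_rot: [0.0, 0.727, 0.686, -0.0]
force: [-0.2, 0.4, -1.9]
gripper_width: 0.0141
grasp_force: 60.7
[0.49248874 0.14524212 0.29300937] [-1.02742637  0.0425427  -2.66706772] [0.06315496 0.02171723 0.00233219]
```

View pics/m4.png

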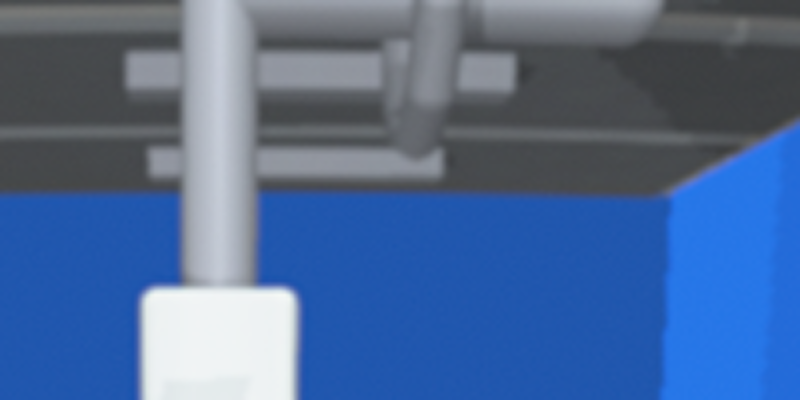

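The hook's arm passes through the ring: the ring's bar crosses in front of it at crop (440,40), and the tip is at (655,20). Now easing the hatch down along the eye's arc.

```bash
python3 -m creep '[{"delta_pos":[-0.009,-0.161,-0.067],"dr":[0,0,0],"gripper":1},{"delta_pos":[-0.009,-0.161,-0.067],"dr":[0,0,0],"gripper":1},{"delta_pos":[-0.009,-0.161,-0.067],"dr":[0,0,0],"gripper":1},{"delta_pos":[-0.009,-0.152,-0.087],"dr":[0,0,0],"gripper":1},{"delta_pos":[-0.009,-0.152,-0.087],"dr":[0,0,0],"gripper":1},{"delta_pos":[-0.009,-0.152,-0.087],"dr":[0,0,0],"gripper":1},{"delta_pos":[-0.008,-0.138,-0.107],"dr":[0,0,0],"gripper":1},{"delta_pos":[-0.008,-0.138,-0.107],"dr":[0,0,0],"gripper":1},{"delta_pos":[-0.008,-0.138,-0.107],"dr":[0,0,0],"gripper":1},{"delta_pos":[-0.007,-0.122,-0.123],"dr":[0,0,0],"gripper":1},{"delta_pos":[-0.007,-0.122,-0.123],"dr":[0,0,0],"gripper":1},{"delta_pos":[-0.007,-0.122,-0.123],"dr":[0,0,0],"gripper":1}]'
```

```text
time: 7.45
eef_pos: [0.4901, 0.1018, 0.2641]
tcp_rot: [0.0, 0.727, 0.687, -0.0]
force: [-0.1, -0.4, -1.6]
gripper_width: 0.0141
grasp_force: 60.7
```

Run:
```python
from h import *
np.set_printoptions(precision=4,suppress=True)
a=cam('wrist','w4');b=cam('top','t4');s=env.sense();print(s['eef_pos'],s['force'],s['torque'])
T=np.array(s['eef_pos']);q=s['tcp_rot'];yp=2*np.arctan2(q[2],q[1])
d=np.array([np.cos(yp),np.sin(yp),0]);n=np.array([-d[1],d[0],0]);m=T-.0465*d+[0,0,.002]
print(proj(a,[m+.13*d+.008*n+[0,0,.008],m+.13*d-.008*n+[0,0,.008]]))
g=cv2.cvtColor(a['image'],cv2.COLOR_RGB2GRAY).astype(int)
x=g[100];print([(i,x[i+1]-x[i-1]) for i in range(225,290) if abs(x[i+1]-x[i-1])>35])
x=g[:,250];print([(i,x[i+1]-x[i-1]) for i in range(50,95) if abs(x[i+1]-x[i-1])>25])
```

```text
[0.4897 0.1014 0.2638] [ 0.0264 -0.1908 -1.7827] [ 0.0393  0.0172 -0.0377]
[[236.2319  73.8313]
 [275.4412  73.9016]]
[(234, np.int64(57)), (235, np.int64(87)), (236, np.int64(77)), (237, np.int64(42)), (272, np.int64(-57)), (273, np.int64(-102)), (274, np.int64(-93)), (275, np.int64(-46))]
[(71, np.int64(64)), (72, np.int64(63))]
```

```bash
python3 -m creep '[{"delta_pos":[-0.006,-0.106,-0.139],"dr":[0,0,0],"gripper":1},{"delta_pos":[-0.006,-0.106,-0.139],"dr":[0,0,0],"gripper":1},{"delta_pos":[-0.006,-0.106,-0.139],"dr":[0,0,0],"gripper":1},{"delta_pos":[-0.005,-0.088,-0.151],"dr":[0,0,0],"gripper":1},{"delta_pos":[-0.005,-0.088,-0.151],"dr":[0,0,0],"gripper":1},{"delta_pos":[-0.005,-0.088,-0.151],"dr":[0,0,0],"gripper":1},{"delta_pos":[-0.004,-0.068,-0.161],"dr":[0,0,0],"gripper":1},{"delta_pos":[-0.004,-0.068,-0.161],"dr":[0,0,0],"gripper":1},{"delta_pos":[-0.004,-0.068,-0.161],"dr":[0,0,0],"gripper":1},{"delta_pos":[-0.003,-0.045,-0.169],"dr":[0,0,0],"gripper":1},{"delta_pos":[-0.003,-0.045,-0.169],"dr":[0,0,0],"gripper":1},{"delta_pos":[-0.003,-0.045,-0.169],"dr":[0,0,0],"gripper":1}]'
python3 - <<'E'
from h import *
np.set_printoptions(precision=4,suppress=True)
a=cam('wrist','w5');b=cam('top','t5');s=env.sense();print(s['eef_pos'],s['force'],s['torque'])
i=cv2.resize(a['image'][0:150,180:440],None,fx=3,fy=3)[:,:780];j=cv2.resize(b['image'][130:180,110:240],None,fx=3,fy=3)[:, :390]
cv2.imwrite('pics/m5.png',np.vstack([i,np.hstack([j,cv2.resize(cam('side')['image'][120:170,120:250],None,fx=3,fy=3)])])[:,:,::-1])
g=cv2.cvtColor(a['image'],cv2.COLOR_RGB2GRAY).astype(int)
x=g[100];print([(i,x[i+1]-x[i-1]) for i in range(225,290) if abs(x[i+1]-x[i-1])>35])
x=g[:,250];print([(i,x[i+1]-x[i-1]) for i in range(50,95) if abs(x[i+1]-x[i-1])>25])
E
```

```text
time: 8.55
eef_pos: [0.4887, 0.0792, 0.2175]
tcp_rot: [0.0, 0.727, 0.687, -0.0]
force: [0.1, -0.1, -2.6]
gripper_width: 0.0141
grasp_force: 60.5
[0.4883 0.0789 0.2171] [ 0.1433 -0.9287 -3.9627] [-0.4308  0.0055 -0.0854]
[(234, np.int64(54)), (235, np.int64(84)), (236, np.int64(79)), (237, np.int64(44)), (272, np.int64(-58)), (273, np.int64(-102)), (274, np.int64(-91)), (275, np.int64(-45))]
[(72, np.int64(41)), (73, np.int64(44)), (74, np.int64(31)), (85, np.int64(40))]
```

View pics/m5.png

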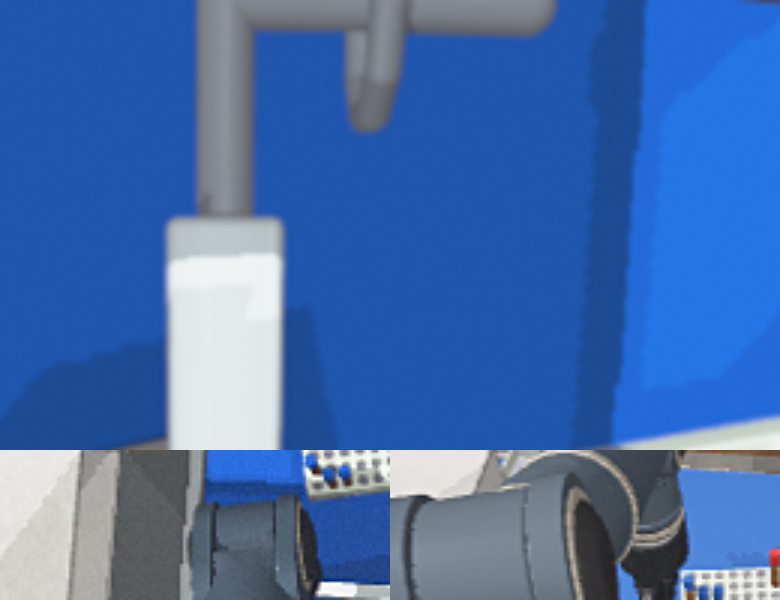

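The ring is still on the hook arm at crop (372,60), and the top view shows the hatch well out; the load is about 2 N. Continuing to the stop.

```bash
python3 -m creep '[{"delta_pos":[-0.001,-0.023,-0.173],"dr":[0,0,0],"gripper":1},{"delta_pos":[-0.001,-0.023,-0.173],"dr":[0,0,0],"gripper":1},{"delta_pos":[-0.001,-0.023,-0.173],"dr":[0,0,0],"gripper":1},{"delta_pos":[0,0,-0.175],"dr":[0,0,0],"gripper":1},{"delta_pos":[0,0,-0.175],"dr":[0,0,0],"gripper":1},{"delta_pos":[0,0,-0.175],"dr":[0,0,0],"gripper":1},{"delta_pos":[0.001,0.023,-0.172],"dr":[0,0,0],"gripper":1},{"delta_pos":[0.001,0.023,-0.172],"dr":[0,0,0],"gripper":1},{"delta_pos":[0.001,0.023,-0.172],"dr":[0,0,0],"gripper":1},{"delta_pos":[0.002,0.045,-0.169],"dr":[0,0,0],"gripper":1},{"delta_pos":[0.002,0.045,-0.169],"dr":[0,0,0],"gripper":1},{"delta_pos":[0.002,0.045,-0.169],"dr":[0,0,0],"gripper":1}]'
python3 - <<'E'
from h import *
np.set_printoptions(precision=4,suppress=True)
a=cam('wrist','w6');s=env.sense();print(s['eef_pos'],s['force'],s['torque'])
T=np.array(s['eef_pos']);c=a
for E in ([.5170,.1945,.168],[.517,.1945,.178]): print(proj(a,[E]))
g=cv2.cvtColor(a['image'],cv2.COLOR_RGB2GRAY).astype(int)
x=g[100];print([(i,x[i+1]-x[i-1]) for i in range(225,290) if abs(x[i+1]-x[i-1])>35])
x=g[:,250];print([(i,x[i+1]-x[i-1]) for i in range(50,95) if abs(x[i+1]-x[i-1])>25])
E
```

```text
time: 9.7
eef_pos: [0.4892, 0.0832, 0.1661]
tcp_rot: [-0.0, 0.727, 0.687, 0.0]
force: [-0.4, 0.0, -2.0]
gripper_width: 0.0141
grasp_force: 60.7
[0.4887 0.0834 0.1654] [-0.6065  0.2298 -2.2887] [0.0342 0.0157 0.0039]
[[307.7962   2.7456]]
[[312.1357  -5.8967]]
[(234, np.int64(40)), (235, np.int64(58)), (236, np.int64(47)), (272, np.int64(-48)), (273, np.int64(-62)), (274, np.int64(-54))]
[(72, np.int64(48)), (73, np.int64(44)), (74, np.int64(30))]
```

The moment is about zero, so the hatch rests on its stop. Unhooking sideways and backing off.

```bash
python3 -m creep '[{"delta_pos":[-0.4,0.022,0],"dr":[0,0,0],"gripper":1},{"delta_pos":[-0.4,0.022,0],"dr":[0,0,0],"gripper":1},{"delta_pos":[-0.4,0.022,0],"dr":[0,0,0],"gripper":1},{"delta_pos":[-0.4,0.022,0],"dr":[0,0,0],"gripper":1},{"delta_pos":[-0.4,0.022,0],"dr":[0,0,0],"gripper":1},{"delta_pos":[-0.4,0.022,0],"dr":[0,0,0],"gripper":1},{"delta_pos":[0,0,0],"dr":[0,0,0],"gripper":1}]'; python3 -m creep '[{"delta_pos":[0,-0.5,0],"dr":[0,0,0],"gripper":1},{"delta_pos":[0,-1,0],"dr":[0,0,0],"gripper":1},{"delta_pos":[0,-1,0],"dr":[0,0,0],"gripper":1},{"delta_pos":[0,-1,0],"dr":[0,0,0],"gripper":1},{"delta_pos":[0,-1,0],"dr":[0,0,0],"gripper":1},{"delta_pos":[0,-1,0.5],"dr":[0,0,0],"gripper":1},{"delta_pos":[0.2,-0.2,0.8],"dr":[0,0,0],"gripper":1},{"delta_pos":[0.2,0,0.8],"dr":[0,0,0],"gripper":1},{"delta_pos":[0.2,0,0.8],"dr":[0,0,0],"gripper":1},{"delta_pos":[0,0,0],"dr":[0,0,0],"gripper":1}]'
python3 - <<'E'
from h import *
np.set_printoptions(precision=4,suppress=True)
a=cam('top','t7');b=cam('side','s7');s=env.sense();print(s['eef_pos'],s['joints'])
for c,box in((a,(310,140,352,216)),(b,(310,170,350,250))):
    h=cv2.cvtColor(c['image'],cv2.COLOR_RGB2HSV);x0,y0,x1,y1=box
    m=np.zeros(h.shape[:2],np.uint8);m[y0:y1,x0:x1]=((h[...,1]<80)&(h[...,2]<130))[y0:y1,x0:x1]
    m=cv2.morphologyEx(m,cv2.MORPH_OPEN,np.ones((3,3),np.uint8))
    cs,_=cv2.findContours(m,cv2.RETR_EXTERNAL,cv2.CHAIN_APPROX_NONE);k=max(cs,key=cv2.contourArea)
    r=cv2.minAreaRect(k);q=cv2.boxPoints(r);print(r)
    P=onz(c,q,.012);print(P,P.mean(0),[np.linalg.norm(P[i]-P[i-1]) for i in range(4)])
    e=P[0]-P[1]; e2=P[1]-P[2]; e=e if np.linalg.norm(e)>np.linalg.norm(e2) else e2; print('yaw',np.arctan(e[1]/e[0]))
# hatch: mean grey where plate should be level: project its 4 corners in top view
H=np.array([.523,.2895,.204]);xc=np.array([.056,.998,0]);yc=np.array([-.998,.056,0])
print(proj(a,[H+.12*yc,H-.12*yc,H-.116*xc-.12*yc,H-.116*xc+.12*yc]))
E
```

```text
time: 10.33
eef_pos: [0.4262, 0.0861, 0.1661]
tcp_rot: [-0.001, 0.727, 0.687, -0.0]
force: [-1.1, -0.2, -1.9]
gripper_width: 0.0142
grasp_force: 60.7
time: 11.17
eef_pos: [0.4475, -0.0571, 0.2424]
tcp_rot: [0.003, 0.727, 0.686, 0.004]
force: [1.5, -0.0, -1.1]
gripper_width: 0.0142
grasp_force: 60.7
[ 0.4442 -0.0565  0.2389] [-0.6044  0.0784  0.6859  2.0659 -0.0592  1.0144  0.0543]
((331.77996826171875, 179.0399932861328), (21.637470245361328, 56.99281311035156), 8.130102157592773)
[[ 0.395  -0.2993  0.012 ]
 [ 0.6088 -0.333   0.012 ]
 [ 0.5973 -0.415   0.012 ]
 [ 0.3831 -0.3803  0.012 ]] [ 0.496  -0.3569  0.012 ] [np.float64(0.08185520717375026), np.float64(0.21645189360301498), np.float64(0.0828047490622572), np.float64(0.2169085339774185)]
yaw -0.1563105192428786
((329.9769287109375, 213.18463134765625), (21.582040786743164, 58.916500091552734), 7.125016689300537)
[[ 0.3856 -0.2998  0.012 ]
 [ 0.6526 -0.3343  0.012 ]
 [ 0.6456 -0.4201  0.012 ]
 [ 0.3804 -0.3773  0.012 ]] [ 0.5161 -0.3579  0.012 ] [np.float64(0.07769179734255753), np.float64(0.2692080597707983), np.float64(0.08610997094665847), np.float64(0.2686292660176976)]
yaw -0.12827459022056106
[[144.378  202.1813]
 [149.7859 130.3457]
 [184.0147 131.803 ]
 [179.0491 204.1601]]
```

```bash
python3 -m creep '[{"delta_pos":[0.231,-0.724,0],"dr":[0,0,-0.981],"gripper":1},{"delta_pos":[0.231,-0.724,0],"dr":[0,0,-0.981],"gripper":1},{"delta_pos":[0.231,-0.724,0],"dr":[0,0,-0.981],"gripper":1},{"delta_pos":[0.231,-0.724,0],"dr":[0,0,-0.981],"gripper":1},{"delta_pos":[0.231,-0.724,0],"dr":[0,0,-0.981],"gripper":1},{"delta_pos":[0.231,-0.724,0],"dr":[0,0,-0.981],"gripper":1},{"delta_pos":[0.231,-0.724,0],"dr":[0,0,-0.981],"gripper":1},{"delta_pos":[0.231,-0.724,0],"dr":[0,0,-0.981],"gripper":1},{"delta_pos":[0.231,-0.724,0],"dr":[0,0,-0.981],"gripper":1}]' >/dev/null; python3 -m creep '[{"delta_pos":[0.231,-0.724,0],"dr":[0,0,-0.981],"gripper":1},{"delta_pos":[0.231,-0.724,0],"dr":[0,0,-0.981],"gripper":1},{"delta_pos":[0.231,-0.724,0],"dr":[0,0,-0.981],"gripper":1},{"delta_pos":[0.231,-0.724,0],"dr":[0,0,-0.981],"gripper":1},{"delta_pos":[0.231,-0.724,0],"dr":[0,0,-0.981],"gripper":1},{"delta_pos":[0.231,-0.724,0],"dr":[0,0,-0.981],"gripper":1},{"delta_pos":[0.231,-0.724,0],"dr":[0,0,-0.981],"gripper":1},{"delta_pos":[0.231,-0.724,0],"dr":[0,0,-0.981],"gripper":1},{"delta_pos":[0,0,0],"dr":[0,0,0],"gripper":1},{"delta_pos":[0,0,0],"dr":[0,0,0],"gripper":1}]'
cat > look.py <<'E'
from h import *
np.set_printoptions(precision=4,suppress=True)
a=cam('wrist','w8');s=env.sense();T=np.array(s['eef_pos']);q=s['tcp_rot'];yp=2*np.arctan2(q[2],q[1]);yp=(yp+np.pi)%(2*np.pi)-np.pi
print('T',T,'yaw',yp,s['joints'])
h=cv2.cvtColor(a['image'],cv2.COLOR_RGB2HSV)
nb=((h[...,1]<110)).astype(np.uint8)
for r in range(0,230,15):
    ch=np.flatnonzero(np.diff(nb[r].astype(int)));v=h[r,:,2]
    print(r,ch.tolist())
d=np.array([np.cos(yp),np.sin(yp),0]);n=np.array([-d[1],d[0],0])
S=np.array([.496,-.357,0]);f=np.array([np.cos(-.156),np.sin(-.156),0]);g=np.array([-f[1],f[0],0])
print('base end corners',proj(a,[S+.11*f+.04*g+[0,0,.012],S+.11*f-.04*g+[0,0,.012],S+.02*f+.04*g+[0,0,.012],S+.02*f-.04*g+[0,0,.012]]))
print('tines',proj(a,[S+.08*f+k*g+[0,0,.122] for k in(.021,.013,-.013,-.021)]))
print('m',T-.0465*d)
t=cv2.cvtColor(cam('top','t8')['image'],cv2.COLOR_RGB2HSV)
print('hatch rows',[(r,np.flatnonzero(np.diff((t[r,130:215,1]<110).astype(int))).tolist()) for r in(140,160,175,190)])
E
python3 look.py
```

```text
time: 12.85
eef_pos: [0.541, -0.3645, 0.2366]
tcp_rot: [-0.0, 0.997, -0.077, -0.002]
force: [0.0, 0.7, -2.0]
gripper_width: 0.0145
grasp_force: 60.7
T [ 0.5413 -0.3636  0.2369] yaw -0.1536765643819713 [-0.1281  0.5997  1.0134  1.6239 -0.5331  1.2245 -0.7292]
0 [244, 364]
15 [244, 263]
30 [244, 263]
45 [7, 244, 263]
60 [12, 244, 263]
75 [18, 234, 273]
90 [24, 234, 273]
105 [30, 234, 273]
120 [26, 219, 286]
135 [219, 286]
150 [220, 286]
165 [220, 285]
180 [221, 285]
195 [221, 284]
210 [221, 284, 322, 366]
225 [38, 61, 222, 283, 319, 382]
base end corners [[219.9203 112.1447]
 [288.921  112.2583]
 [221.8095 187.4017]
 [286.7608 187.5012]]
tines [[229.3458 149.9237]
 [238.9243 149.9242]
 [270.0783 149.9741]
 [279.6552 150.0041]]
m [ 0.4953 -0.3564  0.2369]
hatch rows [(140, [54, 81]), (160, [52]), (175, [51]), (190, [50, 76])]
```

The top view's edges (u≈184 at row 140) match a level hatch. In the wrist image the base edges are centred at u=253 and the pole at u=254, so they align within about 1 mm. Lowering.

```bash
python3 -m creep '[{"delta_pos":[0,0,-0.6],"dr":[0,0,0],"gripper":1},{"delta_pos":[0,0,-0.8],"dr":[0,0,0],"gripper":1},{"delta_pos":[0,0,-0.8],"dr":[0,0,0],"gripper":1},{"delta_pos":[0,0,-0.8],"dr":[0,0,0],"gripper":1},{"delta_pos":[0,0,-0.7],"dr":[0,0,0],"gripper":1},{"delta_pos":[0,0,-0.3],"dr":[0,0,0],"gripper":1},{"delta_pos":[0,0,0],"dr":[0,0,0],"gripper":1},{"delta_pos":[0,0,0],"dr":[0,0,0],"gripper":1}]';python3 look.py
```

```text
time: 13.62
eef_pos: [0.5423, -0.3638, 0.1391]
tcp_rot: [-0.0, 0.997, -0.077, 0.0]
force: [0.6, -0.7, -2.1]
gripper_width: 0.0141
grasp_force: 60.6
T [ 0.5426 -0.3643  0.1398] yaw -0.15344362001510836 [-0.0817  0.6894  0.9348  1.7183 -0.6269  1.0606 -0.6595]
0 [244, 365]
15 [244, 263]
30 [244, 263]
45 [244, 263]
60 [244, 263]
75 [234, 273]
90 [234, 273]
105 [234, 273]
120 [208, 299]
135 [208, 299]
150 [209, 298]
165 [209, 298]
180 [210, 297]
195 [210, 296]
210 [211, 296]
225 [211, 295]
base end corners [[208.9257 114.8178]
 [302.5917 115.154 ]
 [212.1822 214.7575]
 [298.43   215.0308]]
tines [[216.8989 175.3865]
 [231.9963 175.4212]
 [281.1415 175.5866]
 [296.2234 175.6534]]
m [ 0.4966 -0.3572  0.1398]
hatch rows [(140, [54, 81]), (160, [52]), (175, [51]), (190, [50, 74])]
```

```bash
python3 -m creep '[{"delta_pos":[0,0,-0.3],"dr":[0,0,0],"gripper":1},{"delta_pos":[0,0,-0.3],"dr":[0,0,0],"gripper":1},{"delta_pos":[0,0,-0.3],"dr":[0,0,0],"gripper":1},{"delta_pos":[0,0,-0.2],"dr":[0,0,0],"gripper":1},{"delta_pos":[0,0,-0.1],"dr":[0,0,0],"gripper":1},{"delta_pos":[0,0,0],"dr":[0,0,0],"gripper":1},{"delta_pos":[0,0,0],"dr":[0,0,0],"gripper":1}]'
```

```text
time: 14.3
eef_pos: [0.542, -0.3644, 0.1086]
tcp_rot: [0.0, 0.997, -0.077, -0.0]
force: [0.3, 1.0, -1.6]
gripper_width: 0.014
grasp_force: 60.7
```

```bash
python3 -m creep '[{"delta_pos":[0,0,-0.08],"dr":[0,0,0],"gripper":1},{"delta_pos":[0,0,-0.06],"dr":[0,0,0],"gripper":1},{"delta_pos":[0,0,0],"dr":[0,0,0],"gripper":1},{"delta_pos":[0,0,0],"dr":[0,0,0],"gripper":1}]'
python3 - <<'E'
from h import *
s=env.sense();print(s['eef_pos'],s['force'],s['torque'])
E
```

```text
time: 14.63
eef_pos: [0.5421, -0.3643, 0.1053]
tcp_rot: [0.0, 0.997, -0.077, 0.0]
force: [-1.5, 0.1, -1.5]
gripper_width: 0.0146
grasp_force: 60.7
[ 0.54206735 -0.36425753  0.1053212 ] [-1.48439011  0.09710414 -1.4536034 ] [-0.01135369 -0.0457315  -0.01476268]
```

```bash
for i in 1 2; do python3 -m creep '[{"delta_pos":[0,0,-0.05],"dr":[0,0,0],"gripper":1},{"delta_pos":[0,0,0],"dr":[0,0,0],"gripper":1},{"delta_pos":[0,0,0],"dr":[0,0,0],"gripper":1}]' | grep -E 'eef|^force'; done
```

```text
eef_pos: [0.5422, -0.3644, 0.105]
force: [-1.0, 1.6, 5.0]
eef_pos: [0.5422, -0.3644, 0.1049]
force: [-2.9, 3.7, 12.9]
```

Contact: the pole is on both fork floors. Relieving the push, opening part-way and rising.

```bash
python3 -m creep '[{"delta_pos":[0,0,0.08],"dr":[0,0,0],"gripper":1},{"delta_pos":[0,0,0],"dr":[0,0,0],"gripper":1},{"delta_pos":[0,0,0],"dr":[0,0,0],"gripper":0.6},{"delta_pos":[0,0,0],"dr":[0,0,0],"gripper":0.5},{"delta_pos":[0,0,0],"dr":[0,0,0],"gripper":0.5},{"delta_pos":[0,0,0],"dr":[0,0,0],"gripper":0.5},{"delta_pos":[0,0,0],"dr":[0,0,0],"gripper":0.5}]'; python3 -m creep '[{"delta_pos":[0,0,0.3],"dr":[0,0,0],"gripper":0.5},{"delta_pos":[0,0,0.8],"dr":[0,0,0],"gripper":0.5},{"delta_pos":[0,0,1],"dr":[0,0,0],"gripper":0.5},{"delta_pos":[0,0,1],"dr":[0,0,0],"gripper":0.5},{"delta_pos":[0,0,1],"dr":[0,0,0],"gripper":0.5},{"delta_pos":[0,0,1],"dr":[0,0,0],"gripper":0.5},{"delta_pos":[0,0,0],"dr":[0,0,0],"gripper":0.5},{"delta_pos":[0,0,0],"dr":[0,0,0],"gripper":0.5}]'
sed -i 's/w8/w9/' look.py; python3 look.py
python3 - <<'E'
from h import *
np.set_printoptions(precision=1,suppress=True)
a=cam('wrist');f=np.array([np.cos(-.156),np.sin(-.156),0]);g=np.array([-f[1],f[0],0]);m=np.array([.4962,-.357,.116])
print(proj(a,[m+.13*f+.008*g,m+.13*f-.008*g,m+.06*f+.008*g,m+.06*f-.008*g]))
E
```

```text
time: 15.72
eef_pos: [0.5421, -0.3643, 0.1046]
tcp_rot: [0.0, 0.997, -0.077, -0.0]
force: [0.7, -0.1, 0.5]
gripper_width: 0.0423
grasp_force: 0.0
time: 16.38
eef_pos: [0.5425, -0.365, 0.2343]
tcp_rot: [0.001, 0.997, -0.077, 0.002]
force: [-0.3, 0.6, -1.5]
gripper_width: 0.0427
grasp_force: 0.0
T [ 0.5421 -0.3642  0.2327] yaw -0.15409926976805233 [-0.126   0.6027  1.0102  1.6293 -0.5387  1.2138 -0.7257]
0 []
15 []
30 []
45 [5]
60 [10, 248, 305]
75 [16, 248, 257]
90 [21, 248, 257]
105 [27, 242, 263]
120 [31, 218, 286]
135 [219, 285]
150 [219, 285]
165 [219, 285]
180 [220, 284]
195 [220, 284]
210 [221, 283, 323, 362]
225 [45, 57, 221, 283, 319, 379]
base end corners [[219.3426 114.8704]
 [288.5624 115.0235]
 [221.184  190.3297]
 [286.4118 190.4508]]
tines [[228.6817 153.0175]
 [238.3159 153.0233]
 [269.6476 153.0872]
 [279.2779 153.1208]]
m [ 0.4961 -0.357   0.2327]
hatch rows [(140, [54, 81]), (160, [52]), (175, [51]), (190, [50, 76])]
[[245.9  88.5]
 [265.9  88.6]
 [246.2 174.1]
 [264.9 174.1]]
```

```bash
python3 -c "
from workcell import env
print(env.hand_in())"
```

```text
the job is handed in; nothing more can be done
None
```

I eased the hatch down to its stop with the hook in the eye, unhooked the pole and laid it in both forks of the dark stand. I handed the job in at about 16.5 s; `hand_in` returned no verdict, and my last camera readings agreed with a level hatch and the pole lying in the forks.

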